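# Clamp the lower mold half and press the upper half onto its dowels

## Task

Turn the bench chuck's lever clockwise (seen from above) until its three jaws clamp the stem of the lower mold half firmly; only then take the matching upper half by its handle, fit it over the two dowels and push it fully home. Finish while still holding the handle and pressing the two halves together with a firm, steady push of about 15 N: do not let go at the end. Leave the smaller mold half and everything else on the bench alone.

Things in the scene. Friction and masses are not known exactly. Their poses are not given: they have to be found in the camera images.
- chuck_axis (a point): Bench chuck fixed to the bench: dark steel foot 120 mm in diameter, ribbed steel sleeve 100 mm in diameter, flat top face 46 mm above the bench with three steel jaws standing 16 mm above that face. This point is on the chuck's axis at the top face. Its x axis is the chuck's x; the lever stands on the chuck's +y side.
- sleeve (a joint): Angle of the chuck's sleeve, rad: 0 open, grows clockwise seen from above. The jaws move in together 8 mm per rad and meet the centred stem at about 1.0; then the lever stiffens over 0.1 to 0.2 rad as they squeeze (hard stop 1.5). It turns freely at about 2.5 N at the knob; tighten to 8 to 15 N. Friction keeps it where it is left.
- lever_knob (a point): Black upright cylindrical knob, 14 mm in diameter, at the end of the sleeve's lever, 100 mm from the chuck's axis; its top is 80 mm above the bench. Below it a boss 16 mm in diameter (19 to 31 mm above the bench) and the 10 mm round lever bar (20 to 30 mm). This point is 58 mm above the bench and circles the chuck's axis; at sleeve 0 it lies 120 degrees counter-clockwise from the chuck's x.
- jaw1: Chuck jaw on the chuck's +y side, steel, 24 x 12 x 15 mm (origin on the chuck's axis at bench height).
- jaw2: Chuck jaw 120 degrees counter-clockwise from jaw1, like it.
- jaw3: Chuck jaw 240 degrees counter-clockwise from jaw1, like it.
- lower: Lower mold half, aluminium, 0.3 kg, loose in the open chuck: stem 28 mm in diameter (z 0 to 20 mm) under a plate 80 x 44 x 16 mm (x, y, z). Two steel dowels 8 mm in diameter stand on it at x = +28 and -28 mm, y = 0; 12 mm tall, the last 5 mm tapering to 4 mm. Origin: centre of the stem's foot, on the chuck's top face. The jaws centre it as they close: read it again after.
- lower_face (a point): Centre of the lower half's upper (mating) face, 36 mm above its origin and 82 mm above the bench; axes as the lower half's.
- upper: Matching upper mold half, aluminium, about 0.24 kg, handle up on the bench: plate 80 x 44 x 18 mm (x, y, z) with two through holes 9.6 mm in diameter at x = +28 and -28 mm, y = 0; it fits turned by half a turn too. On its middle a rectangular handle 30 mm (x) by 16 mm (y), from 18 to 62 mm above the underside. Origin: centre of the underside.
- upper_handle (a point): Centre of the upper half's handle, on its middle axis, 42 mm above its underside. Grip it across the 16 mm width (its y); axes as the upper half's.
- upper_face (a point): Centre of the upper half's underside (the mating face); on the lower half's mating face when fully home.
- small_handle (a point): Handle (30 x 16 mm, same as the other) of a smaller upper half of another mold, plate only 58 x 44 x 18 mm with holes at x = +20 and -20 mm: does not fit, leave alone. Point 42 mm above its underside. It may stand nearer or farther than the matching half.
- vial_c (a point): Small capped vial, 30 mm in diameter, 50 mm tall, standing near the chuck; the point is half-way up.
- reagent_c (a point): Glass bottle with blue cap, 72 mm in diameter, 150 mm tall; the point is half-way up.
- jar_c (a point): Clear jar, 60 mm in diameter, 80 mm tall; the point is half-way up.
- brush_grip (a point): Brush, 170 mm long, lying flat; the point is on its handle.
- spatula_grip (a point): Spatula, 180 mm long, lying flat; the point is on its handle.
There are look-alikes about, which are no part of the job. What is shaped like the upper but orange or yellow is not meant. What is shaped like the part that bears chuck_axis but orange or pink is not meant.

How it is judged (in metres and radians):
On the way, in this order (a step that is already met when the one before it is completed fails the run):
1. the three jaws clamp the lower half's stem (contact force between each of jaw1, jaw2, jaw3 and lower above 2 N), for 0.2 s.
2. the upper half is lifted by the fingers (height (world z) of upper_face above 0.03 m and contact force between the fingers and upper above 4 N), for 0.2 s.
3. the upper half is home on the dowels and pressed (z of upper_face in the frame of lower_face between -0.003 and 0.002 m and horizontal distance between upper_face and lower_face below 0.0025 m and angle between the x axis of upper_face and the x axis of lower_face, either way round below 0.06 rad and angle between the z axis of upper_face and the z axis of lower_face, either way round below 0.05 rad and contact force between upper and lower above 6 N and contact force between the fingers and upper above 4 N), for 0.2 s.
At the end, for the whole second after the job is handed in: Upper half home on the lower (faces within 2 mm, centres 2.5 mm, long axes 0.06 rad, parallel 0.05 rad), held by the fingers (over 4 N) and pressed on it with over 6 N; lower half upright, on the chuck face, centred within 3 mm, still clamped (sleeve over 0.93, a jaw pressing over 2 N) (all of step 3 and contact force between any of jaw1, jaw2, jaw3 and lower above 2 N and value of joint sleeve above 0.93 rad and horizontal distance between lower and chuck_axis below 0.003 m and height (world z) of lower below 0.049 m and angle between lower's own z axis and vertical below 0.05 rad); the arm keeps its last pose, push and grip.
It fails at once if the smaller mold half is moved by more than 25 mm (distance of small_handle from where it was at the start of the episode above 0.025 m).
It fails at once if a vial, bottle or jar is moved by more than 25 mm or knocked over (distance of any of vial_c, reagent_c, jar_c from where it was at the start of the episode above 0.025 m).
It fails at once if the brush or the spatula is moved by more than 40 mm (distance of any of brush_grip, spatula_grip from where it was at the start of the episode above 0.04 m).
It fails at once if the lower half is lifted out of the chuck or tipped over (height (world z) of lower above 0.06 m or angle between lower's own z axis and vertical above 0.35 rad).
It also fails if it takes over 64 s, if anything falls off the work surface, if the arm or the gripper's body presses on something with over 40 N, if the wrist force passes 120 N, or if a joint passes its speed limit or range.

## Robot

A 6-joint arm with a two-finger parallel gripper is mounted at the origin on the work surface. World frame = base frame: x ahead of the robot, y to its left, z up, the work surface at z = 0. Lengths are in mm, angles in rad, forces in N, time in s.
With the tool pointing down it reaches from about 350 to 875 mm from the base axis. Payload 4.2 kg.
Tool frame: the origin (TCP) lies at the very end of the fingers, on their centre line; the grasp point (between the pads) lies 19 mm behind it; z points along the fingers, y is the line along which they close (so a half turn about z gives the same grasp; the last joint's range is limited). The gripper opens to 85 mm and grips with 20 to 120 N. Pads are 22 mm wide; open, the fingers measure 114 mm over their backs; the gripper's body (76 mm by 85 mm) begins 54 mm behind the grasp point. The pads swing forward as they close: fully open they stand 13 mm farther back than shut.
Start: joints at [1.467, 0.385, 0.008, 0, -1.194, -0.259], TCP at [221.775, 584.307, 195.812] pointing down, gripper open.
Joint ranges: [-3.14, 3.14], [-1.21, 2.06], [-1.07, 1.41], [-3.16, 2.05], [-2.99, -0.16], [-3.1, 3.1]. Speed limits (rad/s): [2.79, 2.79, 3.14, 3.14, 3.14, 3.14].

## Interface

Orientations are given as a unit quaternion [x, y, z, w].
In Python, from bench import arm, optics gives the robot as it stands. The module is installed in compiled form; this text tells all that it offers.
- The arm moves only by the tool step_arm, never from a script. Its argument "motion" is a list of rows, each an object with "dr": the turn, a rotation vector about the tool's x, y, z in units of 8 degrees (1.0 is 8 degrees), a list of three; "slide": the shift along the tool's x, y, z in mm, a list of three; "jaw": the finger opening in mm, from 0 to 85.4. A call has exactly 8 rows; each row is the pose to reach, as a shift and turn from the pose commanded when the call began, along the tool's axes at that moment; what a row does not reach only later rows make up. A row lasts 1/8 s, in which the tool goes at most 62.5 mm and 10.7 degrees, less where a joint would pass 70% of its speed; a pose out of reach is approached as far as the arm can. A call with a gripper value outside its range is refused whole. The fingers move at their own pace and stop on an object; the grip force is fixed at half the most. Time passes only in rows, so rows that repeat a pose let the fingers close, or fill a call up. It gives the time, the measured TCP pose, the force, the opening and the grip force at its end, in the units of the state.
- arm.read_state(): the state, without advancing time (a new reading comes with each control period).
- optics.get_image(name): name is "side" or "top" or "wrist"; returns the picture (384x512x3 uint8, blue, green, red); there is no depth.
- optics.camera_info(name): a dict with "camera_matrix" (3x3 intrinsics, pixels), "view" (4x4, takes a point from world to camera coordinates); the wrist camera has in their place "T_tool_cam" (4x4, takes a point from camera to tool coordinates, whose origin is the TCP and whose axes are the flange's). Camera axes: x right, y up, looking along -z (the intrinsics and any distortion apply to the point x, -y, -z); pixel columns grow to the right and rows downward; lengths in mm; the calibration is good to about 2 mm. A picture is of the moment at which its call begins: read the wrist's pose just before it. camera_info takes no time and is no camera call.
- arm.job_done(): hands the job in; it is judged then, once.
The state is a dict: "clock": time; "joints": joint angles; "joint_vel": joint speeds; "joint_efforts": joint torques, N m; "position": TCP position; "ee_rot": TCP orientation; "contact_force": force on the tool from outside, world axes, zero at the start; "wrist_torque": the same for the moment, N m; "gripper_width": finger opening in mm; "grasp_force": force on a finger pad.
Only numpy, scipy, OpenCV 4.12 (cv2) and the standard library are available. Lean on these libraries where they do the work, as an engineer would, in place of code of your own. Each camera call takes 0.05 s, during which the arm holds its last target. There are 200 camera calls.

## Working session

There is one attempt and no reset: what is moved stays moved. The work goes in short steps, Python scripts to look and compute and a tool call to move; the robot and the scene stay as the last step left them, time stands still between calls to the robot, and variables do not carry over. Pictures are saved under pics/ and viewed, at most 10 in all, crops included, and the job is handed in when it is done.

Besides the shell and the picture viewer there is one more tool, called after "Call:" by a JSON object that holds its "method" and its "body", one argument or row to a line. step_arm: Moves the arm, as the interface text tells. Its arguments: {"type":"object","properties":{"motion":{"type":"array","items":{"type":"object","properties":{"dr":{"type":"array","items":{"type":"number"}},"slide":{"type":"array","items":{"type":"number"}},"jaw":{"type":"number"}}}}},"required":["motion"]}

```bash
mkdir -p pics; ls; python3 - <<'E'
from bench import arm, optics
import cv2, numpy as np
np.set_printoptions(precision=4,suppress=True)
s=arm.read_state(); print(s)
ims=[]
for n in ("side","top","wrist"):
    im=optics.get_image(n); cv2.imwrite(f"pics/{n}0.png",im)
    i=optics.camera_info(n); print(n,i)
E
```

```text
pics
{'clock': 0.0, 'joints': array([ 1.4666,  0.3856,  0.0066, -0.0005, -1.194 , -0.2586]), 'joint_vel': array([ 0.0026,  0.0002, -0.0002,  0.0003, -0.0021,  0.0007]), 'joint_efforts': array([ -0.0014, -39.2286,  18.84  ,   4.1863,  -0.0046,  -0.    ]), 'position': array([221.5419, 583.6972, 194.707 ]), 'ee_rot': array([ 0.9836, -0.1805, -0.0002,  0.0011]), 'contact_force': array([ 0.2946, -1.0761,  0.8291]), 'wrist_torque': array([0.0007, 0.0088, 0.0317]), 'grasp_force': 0.0, 'gripper_width': 85.5881788112205}
side {'camera_matrix': array([[349.0512,   0.    , 258.0814],
       [  0.    , 349.0512, 189.5914],
       [  0.    ,   0.    ,   1.    ]]), 'view': array([[    0.9855,    -0.1696,     0.0029,  -481.3809],
       [    0.089 ,     0.5315,     0.8424,  -147.4298],
       [   -0.1444,    -0.8299,     0.5389, -1162.4355],
       [    0.    ,     0.    ,     0.    ,     1.    ]])}
top {'camera_matrix': array([[417.085 ,   0.    , 251.9885],
       [  0.    , 417.085 , 189.3667],
       [  0.    ,   0.    ,   1.    ]]), 'view': array([[    0.0188,    -0.9996,     0.0195,    20.694 ],
       [    0.9893,     0.0214,     0.144 ,  -505.781 ],
       [   -0.1444,     0.0166,     0.9894, -1388.6568],
       [    0.    ,     0.    ,     0.    ,     1.    ]])}
wrist {'camera_matrix': array([[296.4412,   0.    , 255.7599],
       [  0.    , 296.4412, 190.8549],
       [  0.    ,   0.    ,   1.    ]]), 'T_tool_cam': array([[  -0.0003,    0.9583,    0.2858,   71.5963],
       [   1.    ,    0.0006,   -0.0013,    0.111 ],
       [  -0.0014,    0.2858,   -0.9583, -178.2651],
       [   0.    ,    0.    ,    0.    ,    1.    ]])}
```

View pics/top0.png

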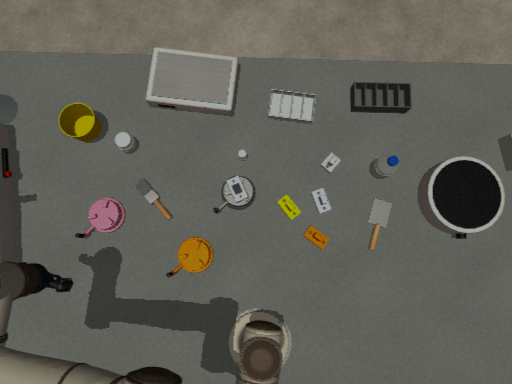

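View pics/side0.png

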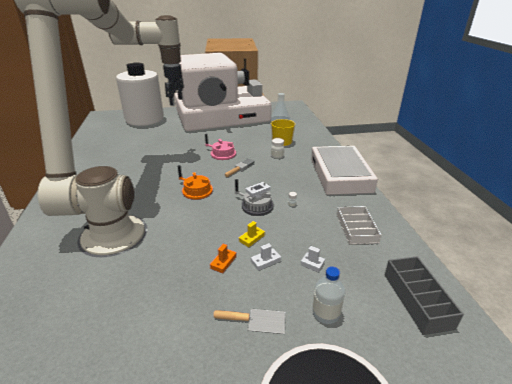

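The top view shows the chuck with the lower half at (238,192), the lever knob at (216,210), the grey upper halves at (320,200) and (330,162), and the vial at (242,155). The orange and pink chucks and the yellow and orange halves are decoys. I'll get coarse positions next.

```bash
cat > h.py <<'E'
import numpy as np, cv2
from bench import arm, optics
from scipy.spatial.transform import Rotation as R
np.set_printoptions(precision=3,suppress=True)
def cam(n,s=None):
    i=optics.camera_info(n); K=i['camera_matrix']
    if n!='wrist': return K,np.linalg.inv(i['view'])
    s=s or arm.read_state()
    T=np.eye(4);T[:3,:3]=R.from_quat(s['ee_rot']).as_matrix();T[:3,3]=s['position']
    return K,T@i['T_tool_cam']
def onplane(c,uv,z):
    K,T=c; uv=np.atleast_2d(uv).astype(float)
    d=np.c_[(uv[:,0]-K[0,2])/K[0,0],-(uv[:,1]-K[1,2])/K[1,1],-np.ones(len(uv))]@T[:3,:3].T
    return T[:3,3]+d*((z-T[2,3])/d[:,2])[:,None]
def proj(c,P):
    K,T=c; p=(np.atleast_2d(P)-T[:3,3])@T[:3,:3]
    return np.c_[K[0,2]+K[0,0]*p[:,0]/-p[:,2],K[1,2]-K[1,1]*p[:,1]/-p[:,2]]
def totool(P,s=None):
    s=s or arm.read_state()
    return (np.atleast_2d(P)-s['position'])@R.from_quat(s['ee_rot']).as_matrix()
E
python3 - <<'E'
from h import *
c=cam('top')
for n,uv,z in [('chuck',(238,192),46),('knob',(216,210),80),('upper',(320,200),18),('small',(330,162),18),('vial',(242,153),50),('yellow',(289,207),18)]:
    P=onplane(c,uv,z)[0]; print(n,P,np.hypot(P[0],P[1]),'tool',totool(P))
print(R.from_quat(arm.read_state()['ee_rot']).as_matrix())
w=cv2.imread('pics/wrist0.png')
E
```

```text
chuck [493.823  78.28   46.   ] 499.98888500688923 tool [[433.941 375.781 149.655]]
knob [427.93  148.446  80.   ] 452.94624124038137 tool [[347.435 333.631 115.575]]
upper [ 475.863 -205.394   18.   ] 518.297492055281 tool [[517.848 647.309 178.113]]
small [ 610.85  -241.227   18.   ] 656.7558145979589 tool [[656.763 632.889 178.106]]
vial [628.41   67.702  50.   ] 632.0459855861336 tool [[563.518 337.9   145.609]]
yellow [449.306 -98.108  18.   ] 459.89276930979497 tool [[454.935 556.437 177.956]]
[[ 0.935 -0.355 -0.   ]
 [-0.355 -0.935 -0.002]
 [ 0.     0.002 -1.   ]]
```

View pics/wrist0.png

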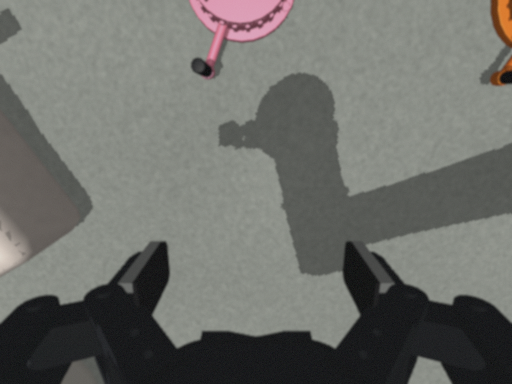

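The wrist view shows the pink decoy chuck with its knob at (203,66). The camera looks down and slightly back toward the fingers. I'm moving over the real knob, turned so tool y lies along the lever's tangent.

Call:
{"method": "step_arm", "body": {
  "motion": [
    {"slide": [44, 42, -5], "dr": [0, 0, 0.4], "jaw": 85},
    {"slide": [88, 84, -5], "dr": [0, 0, 0.8], "jaw": 85},
    {"slide": [132, 126, -5], "dr": [0, 0, 1.2], "jaw": 85},
    {"slide": [176, 168, -5], "dr": [0, 0, 1.6], "jaw": 85},
    {"slide": [220, 210, -5], "dr": [0, 0, 2.0], "jaw": 85},
    {"slide": [264, 252, -5], "dr": [0, 0, 2.5], "jaw": 85},
    {"slide": [308, 294, -5], "dr": [0, 0, 2.9], "jaw": 85},
    {"slide": [345, 333, -5], "dr": [0, 0, 3.25], "jaw": 85}
  ]
}}

```text
clock: 1.15
position: [426.5, 148.5, 200.8]
ee_rot: [0.917, -0.398, 0.0, -0.0]
contact_force: [-0.3, 0.0, 0.4]
gripper_width: 85.1
grasp_force: 0.0
```

```bash
python3 - <<'E'
from h import *
s=arm.read_state(); print(s['position'],s['joints'],s['joint_vel'])
im=optics.get_image('wrist'); cv2.imwrite('pics/w1.png',im)
E
```

```text
[426.529 148.544 200.845] [ 0.697  0.081 -0.385 -0.    -1.104  0.056] [-0.948  0.007  0.006  0.     0.003  0.553]
```

View pics/w1.png

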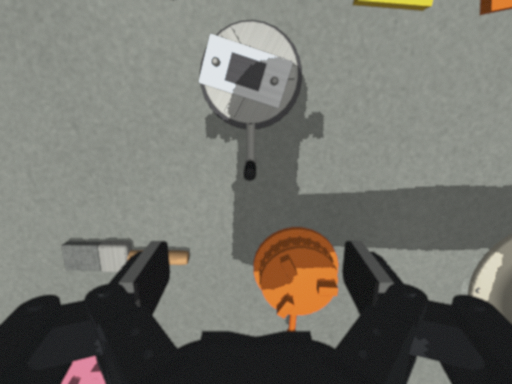

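The knob is at about (250,170) and the lower half at (245,72), but the orange decoy sits under the fingers. The arm was still moving, so the picture lags the commanded pose. I'll let it settle and read again.

Call:
{"method": "step_arm", "body": {
  "motion": [
    {"slide": [0, 0, 0], "dr": [0, 0, 0], "jaw": 85},
    {"slide": [0, 0, 0], "dr": [0, 0, 0], "jaw": 85},
    {"slide": [0, 0, 0], "dr": [0, 0, 0], "jaw": 85},
    {"slide": [0, 0, 0], "dr": [0, 0, 0], "jaw": 85},
    {"slide": [0, 0, 0], "dr": [0, 0, 0], "jaw": 85},
    {"slide": [0, 0, 0], "dr": [0, 0, 0], "jaw": 85},
    {"slide": [0, 0, 0], "dr": [0, 0, 0], "jaw": 85},
    {"slide": [0, 0, 0], "dr": [0, 0, 0], "jaw": 85}
  ]
}}

```text
clock: 2.2
position: [426.1, 150.5, 200.8]
ee_rot: [0.918, -0.397, 0.0, 0.0]
contact_force: [0.9, 0.0, -0.0]
gripper_width: 84.8
grasp_force: 0.0
```

```bash
python3 - <<'E'
from h import *
s=arm.read_state(); print(s['position'],s['ee_rot'],s['joints'],s['joint_vel'])
im=optics.get_image('wrist'); cv2.imwrite('pics/w2.png',im)
E
```

```text
[426.144 150.546 200.808] [ 0.918 -0.397  0.     0.   ] [ 0.701  0.081 -0.385  0.    -1.105  0.053] [-0.001 -0.002  0.    -0.001 -0.001 -0.   ]
```

View pics/w2.png

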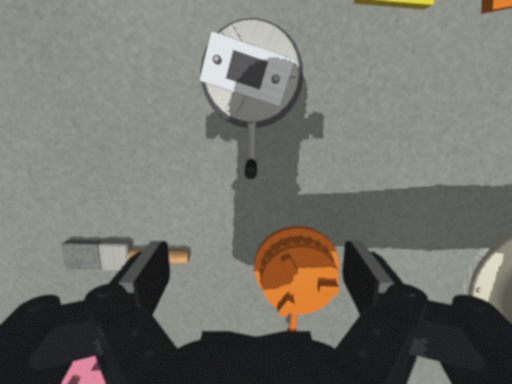

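```bash
python3 - <<'E'
from h import *
w=cam('wrist'); t=cam('top'); sd=cam('side')
print('cam pos',w[1][:3,3],t[1][:3,3],sd[1][:3,3])
print('knob wrist',onplane(w,(250,163),80),'top',onplane(t,(216,210),80))
print('orange w',onplane(w,(297,270),46),'top',onplane(t,(195,254),46))
print('chuck w',onplane(w,(250,70),46),'top',onplane(t,(238,192),46),'side',onplane(sd,(257,200),46))
print('upper w','top',onplane(t,(320,200),18),'side',onplane(sd,(266,258),18))
print('base side',onplane(sd,(112,232),0),'top',onplane(t,(262,342),0), proj(sd,[[0,0,0]]),proj(t,[[0,0,0]]))
E
```

```text
cam pos [474.918  97.89  379.079] [ 299.509   54.481 1446.353] [ 319.635 -968.035  751.972]
knob wrist [[438.319 144.742  80.   ]] top [[427.93  148.446  80.   ]]
orange w [[296.383 210.483  46.   ]] top [[283.637 215.619  46.   ]]
chuck w [[501.299  77.752  46.   ]] top [[493.823  78.28   46.   ]] side [[493.282  51.659  46.   ]]
upper w top [[ 475.863 -205.394   18.   ]] side [[ 475.364 -215.254   18.   ]]
base side [[-6.744 10.938  0.   ]] top [[ -2.118 -12.681   0.   ]] [[113.534 233.861]] [[258.204 341.279]]
```

```bash
python3 - <<'E'
from h import *
im=cv2.imread('pics/w2.png'); cv2.imwrite('pics/w2c.png',cv2.resize(im[10:190,170:340],None,fx=3.3,fy=3.3,interpolation=cv2.INTER_CUBIC))
g=cv2.cvtColor(im,cv2.COLOR_BGR2GRAY)
m=(g<45).astype('uint8'); m[200:]=0
n,l,st,ce=cv2.connectedComponentsWithStats(m)
for i in range(1,n):
    if st[i,4]>20: print(st[i],ce[i])
w=cam('wrist')
print('knobtop',onplane(w,[(251,173)],80))
E
```

```text
[245 160  12  18 171] [250.444 168.719]
knobtop [[430.424 151.726  80.   ]]
```

View pics/w2c.png

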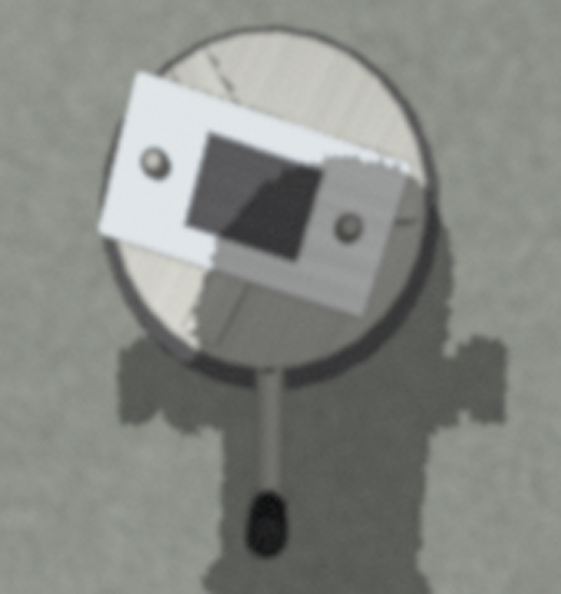

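```bash
python3 - <<'E'
from h import *
w=cam('wrist')
k=onplane(w,(250.9,172.7),80)[0]; kb=onplane(w,(250.9,163),31)[0]
im=cv2.imread('pics/w2.png')
# chuck top rim points read off the crop (clear parts), circle fit on the z=46 plane
cr=np.array([(268,28),(345,48),(400,92),(425,140),(120,262),(150,310),(192,350),(268,368),(340,352),(400,295)])/3.3+[170,10]
P=onplane(w,cr,46)
A=np.c_[2*P[:,:2],np.ones(len(P))]; q=np.linalg.lstsq(A,(P[:,:2]**2).sum(1),rcond=None)[0]
print('knob',k,kb,'chuck',q[:2],'R',np.sqrt(q[2]+q[:2]@q[:2]))
d=k[:2]-q[:2]; print('r',np.linalg.norm(d),'ang',np.degrees(np.arctan2(d[1],d[0])))
co=np.array([(138,72),(408,165),(364,316),(100,232)])/3.3+[170,10]
C=onplane(w,co,82); print('lower',C[:,:2],C.mean(0),[np.linalg.norm(C[i]-C[(i+1)%4]) for i in range(4)])
print(totool(k))
E
```

```text
knob [430.716 151.564  80.   ] [431.541 151.684  31.   ] chuck [498.373  77.999] R 50.87650468552891
r 99.94618388282419 ang 132.60478153615432
lower [[545.327  80.019]
 [474.897  46.013]
 [455.357  83.435]
 [526.394 118.546]] [500.494  82.003  82.   ] [np.float64(78.21032876296461), np.float64(42.21642793576063), np.float64(79.24094713482943), np.float64(42.92792018966442)]
[[  2.351  -4.042 120.815]]
```

The circle fit gives R 50.9 mm and a knob radius of 99.9 mm, both matching the given sizes. The axis is at (498.4, 78.0) and the knob at 132.6°. I'm going down around the knob and caging it.

Call:
{"method": "step_arm", "body": {
  "motion": [
    {"slide": [2.4, -4, 40], "dr": [0, 0, 0], "jaw": 85},
    {"slide": [2.4, -4, 80], "dr": [0, 0, 0], "jaw": 85},
    {"slide": [2.4, -4, 120], "dr": [0, 0, 0], "jaw": 85},
    {"slide": [2.4, -4, 158], "dr": [0, 0, 0], "jaw": 85},
    {"slide": [2.4, -4, 158], "dr": [0, 0, 0], "jaw": 60},
    {"slide": [2.4, -4, 158], "dr": [0, 0, 0], "jaw": 40},
    {"slide": [2.4, -4, 158], "dr": [0, 0, 0], "jaw": 20},
    {"slide": [2.4, -4, 158], "dr": [0, 0, 0], "jaw": 20}
  ]
}}

```text
clock: 3.25
position: [431.4, 152.1, 44.0]
ee_rot: [0.918, -0.397, 0.001, -0.001]
contact_force: [0.5, 0.2, -0.3]
gripper_width: 20.0
grasp_force: 0.0
```

```bash
cat > arc.py <<'E'
from h import *
import sys
c=np.array([498.4,78.0])
def rows(a0,a1,n=8,lead=0.):
    """tool targets following the knob from its angle a0 to a1 (deg), from the measured pose"""
    s=arm.read_state(); Rm=R.from_quat(s['ee_rot']).as_matrix()
    for a in np.linspace(a0,a1,n+1)[1:]:
        p=np.r_[c+100*np.array([np.cos(np.radians(a)),np.sin(np.radians(a))]),s['position'][2]]
        yaw=np.degrees(np.arctan2(Rm[1,0],Rm[0,0])); want=a-180
        dz=-(((want-yaw)+180)%360-180)
        print(np.round(totool(p,s)[0],1),round(dz/8,2))
if __name__=='__main__':
    s=arm.read_state();d=s['position'][:2]-c
    print(s['position'],s['contact_force'],s['gripper_width'],'tcp ang',np.degrees(np.arctan2(d[1],d[0])),np.hypot(*d))
    rows(float(sys.argv[1]),float(sys.argv[2]))
E
python3 arc.py 132.6 102
```

```text
[431.386 152.076  44.029] [ 0.483  0.218 -0.329] 19.995454531105505 tcp ang 132.134459349483 99.89078950415478
[ 0.2 -5.9  0. ] 0.56
[  0.9 -12.5   0. ] 1.03
[  2.1 -19.1   0.1] 1.51
[  3.7 -25.5   0.1] 1.99
[  5.8 -31.9   0.1] 2.47
[  8.2 -38.1   0.1] 2.95
[ 11.1 -44.1   0.1] 3.42
[ 14.4 -49.9   0.1] 3.9
```

Call:
{"method": "step_arm", "body": {
  "motion": [
    {"slide": [0.2, -6, 0], "dr": [0, 0, 0.55], "jaw": 20},
    {"slide": [1, -12.5, 0], "dr": [0, 0, 1.0], "jaw": 20},
    {"slide": [2, -19, 0], "dr": [0, 0, 1.5], "jaw": 20},
    {"slide": [3.7, -25.5, 0], "dr": [0, 0, 2.0], "jaw": 20},
    {"slide": [5.8, -32, 0], "dr": [0, 0, 2.5], "jaw": 20},
    {"slide": [8.2, -38, 0], "dr": [0, 0, 2.95], "jaw": 20},
    {"slide": [11, -44, 0], "dr": [0, 0, 3.4], "jaw": 20},
    {"slide": [14.4, -50, 0], "dr": [0, 0, 3.9], "jaw": 20}
  ]
}}

```text
clock: 4.25
position: [475.7, 175.2, 43.2]
ee_rot: [0.776, -0.63, -0.001, 0.001]
contact_force: [-4.4, 2.2, 1.6]
gripper_width: 20.1
grasp_force: 1.9
```

```bash
python3 arc.py 102 78
```

```text
[475.73  175.21   43.152] [-4.442  2.178  1.635] 20.1208499426333 tcp ang 103.12720709627074 99.81887046719606
[-0.1 -7.2 -0. ] 0.36
[  0.3 -12.4  -0. ] 0.73
[  1.  -17.6  -0. ] 1.11
[  1.9 -22.8  -0. ] 1.48
[  3.1 -27.9  -0.1] 1.86
[  4.6 -32.9  -0.1] 2.23
[  6.3 -37.8  -0.1] 2.61
[  8.3 -42.7  -0.1] 2.98
```

Call:
{"method": "step_arm", "body": {
  "motion": [
    {"slide": [0, -5.2, 0], "dr": [0, 0, 0.37], "jaw": 20},
    {"slide": [0.4, -10.4, 0], "dr": [0, 0, 0.75], "jaw": 20},
    {"slide": [1.1, -15.6, 0], "dr": [0, 0, 1.1], "jaw": 20},
    {"slide": [2, -20.8, 0], "dr": [0, 0, 1.5], "jaw": 20},
    {"slide": [3.2, -26, 0], "dr": [0, 0, 1.85], "jaw": 20},
    {"slide": [4.7, -31, 0], "dr": [0, 0, 2.2], "jaw": 20},
    {"slide": [6.4, -36, 0], "dr": [0, 0, 2.6], "jaw": 20},
    {"slide": [8.4, -40.8, 0], "dr": [0, 0, 3.0], "jaw": 20}
  ]
}}

```text
clock: 5.25
position: [518.1, 176.6, 43.3]
ee_rot: [-0.629, 0.778, 0.001, 0.0]
contact_force: [-2.9, 3.7, -0.5]
gripper_width: 19.9
grasp_force: 2.1
```

```bash
python3 arc.py 78 68
```

```text
[518.09  176.583  43.295] [-2.929  3.679 -0.478] 19.90094177822541 tcp ang 78.70506005717172 100.53030942687063
[ 0.5 -3.4 -0. ] 0.14
[ 0.6 -5.6 -0. ] 0.3
[ 0.7 -7.8 -0. ] 0.46
[  0.9 -10.   -0. ] 0.61
[  1.1 -12.1  -0. ] 0.77
[  1.4 -14.3  -0. ] 0.92
[  1.7 -16.5  -0. ] 1.08
[  2.  -18.6  -0. ] 1.24
```

Call:
{"method": "step_arm", "body": {
  "motion": [
    {"slide": [0.2, -1.7, 0], "dr": [0, 0, 0.1], "jaw": 20},
    {"slide": [0.3, -3.4, 0], "dr": [0, 0, 0.2], "jaw": 20},
    {"slide": [0.4, -5, 0], "dr": [0, 0, 0.35], "jaw": 20},
    {"slide": [0.5, -6.7, 0], "dr": [0, 0, 0.45], "jaw": 20},
    {"slide": [0.6, -8.4, 0], "dr": [0, 0, 0.6], "jaw": 20},
    {"slide": [0.7, -10, 0], "dr": [0, 0, 0.7], "jaw": 20},
    {"slide": [0.9, -11.7, 0], "dr": [0, 0, 0.8], "jaw": 20},
    {"slide": [0.9, -11.7, 0], "dr": [0, 0, 0.8], "jaw": 20}
  ]
}}

```text
clock: 6.25
position: [529.8, 172.5, 42.9]
ee_rot: [-0.585, 0.811, 0.0, -0.0]
contact_force: [-4.4, 4.8, 3.8]
gripper_width: 20.0
grasp_force: 2.7
```

```bash
python3 arc.py 71 63
```

```text
[529.78  172.462  42.948] [-4.362  4.825  3.844] 19.984745135945094 tcp ang 71.62390862373039 99.5376316578114
[-0.4 -2.8 -0. ] 0.2
[-0.4 -4.6 -0. ] 0.32
[-0.3 -6.3 -0. ] 0.45
[-0.1 -8.1 -0. ] 0.57
[ 0.  -9.8 -0. ] 0.7
[  0.2 -11.5  -0. ] 0.82
[  0.4 -13.3  -0. ] 0.95
[  0.7 -15.   -0. ] 1.07
```

Call:
{"method": "step_arm", "body": {
  "motion": [
    {"slide": [0, -0.8, 0], "dr": [0, 0, 0.05], "jaw": 20},
    {"slide": [0, -1.6, 0], "dr": [0, 0, 0.1], "jaw": 20},
    {"slide": [0, -2.4, 0], "dr": [0, 0, 0.15], "jaw": 20},
    {"slide": [0, -3.2, 0], "dr": [0, 0, 0.2], "jaw": 20},
    {"slide": [0.1, -4, 0], "dr": [0, 0, 0.27], "jaw": 20},
    {"slide": [0.1, -4.5, 0], "dr": [0, 0, 0.3], "jaw": 20},
    {"slide": [0.1, -5, 0], "dr": [0, 0, 0.35], "jaw": 20},
    {"slide": [0.1, -5, 0], "dr": [0, 0, 0.35], "jaw": 20}
  ]
}}

```text
clock: 7.25
position: [533.1, 171.1, 42.8]
ee_rot: [-0.565, 0.825, 0.001, -0.001]
contact_force: [-8.1, 7.8, 4.4]
gripper_width: 19.7
grasp_force: 5.2
```

```bash
python3 arc.py 68 63
```

```text
[533.067 171.147  42.829] [-8.104  7.765  4.391] 19.699988268973396 tcp ang 69.58607482693014 99.38939648551802
[-0.6 -3.8 -0. ] 0.17
[-0.6 -4.9 -0. ] 0.25
[-0.5 -6.  -0. ] 0.33
[-0.5 -7.1 -0. ] 0.41
[-0.4 -8.2 -0. ] 0.49
[-0.3 -9.3 -0. ] 0.56
[ -0.2 -10.4  -0. ] 0.64
[ -0.1 -11.5  -0. ] 0.72
```

Call:
{"method": "step_arm", "body": {
  "motion": [
    {"slide": [0, -0.5, 0], "dr": [0, 0, 0.03], "jaw": 20},
    {"slide": [0, -1, 0], "dr": [0, 0, 0.06], "jaw": 20},
    {"slide": [0, -1.5, 0], "dr": [0, 0, 0.1], "jaw": 20},
    {"slide": [0, -2, 0], "dr": [0, 0, 0.13], "jaw": 20},
    {"slide": [0, -2.2, 0], "dr": [0, 0, 0.13], "jaw": 20},
    {"slide": [0, -2.2, 0], "dr": [0, 0, 0.13], "jaw": 20},
    {"slide": [0, -2.2, 0], "dr": [0, 0, 0.13], "jaw": 20},
    {"slide": [0, -2.2, 0], "dr": [0, 0, 0.13], "jaw": 20}
  ]
}}

```text
clock: 8.25
position: [534.5, 170.6, 42.8]
ee_rot: [-0.557, 0.83, 0.001, -0.001]
contact_force: [-10.6, 9.1, 6.0]
gripper_width: 19.7
grasp_force: 6.3
```

```bash
python3 arc.py 68 63 | head -1
```

```text
[534.47  170.56   42.765] [-10.613   9.126   5.966] 19.654490705706312 tcp ang 68.70915313376051 99.33951577839596
```

Call:
{"method": "step_arm", "body": {
  "motion": [
    {"slide": [0, 2, 0], "dr": [0, 0, 0], "jaw": 20},
    {"slide": [0, 4.5, 0], "dr": [0, 0, 0], "jaw": 22},
    {"slide": [0, 4.5, 0], "dr": [0, 0, 0], "jaw": 24},
    {"slide": [0, 4.5, -30], "dr": [0, 0, 0], "jaw": 24},
    {"slide": [0, 4.5, -75], "dr": [0, 0, 0], "jaw": 24},
    {"slide": [0, 4.5, -120], "dr": [0, 0, 0], "jaw": 50},
    {"slide": [0, 4.5, -160], "dr": [0, 0, 0], "jaw": 75},
    {"slide": [0, 4.5, -160], "dr": [0, 0, 0], "jaw": 75}
  ]
}}

```text
clock: 9.25
position: [535.3, 171.5, 206.8]
ee_rot: [-0.557, 0.83, -0.001, 0.004]
contact_force: [-0.6, -0.2, -0.8]
gripper_width: 74.6
grasp_force: 0.0
```

```bash
python3 - <<'E'
from h import *
s=arm.read_state(); print(s['position'],s['ee_rot'],s['contact_force'],abs(s['joint_vel']).max(),s['joints'])
im=optics.get_image('wrist'); cv2.imwrite('pics/w3.png',im)
np.savez('w3.npz',p=s['position'],q=s['ee_rot'])
w=cam('wrist',s); u,v=proj(w,[498.4,78,82])[0].astype(int); print(u,v)
x0=max(u-90,0); y0=max(v-70,0); print(x0,y0)
cv2.imwrite('pics/w3c.png',cv2.resize(im[y0:y0+190,x0:x0+190],None,fx=3,fy=3,interpolation=cv2.INTER_CUBIC))
E
```

```text
[535.26  171.542 206.813] [-0.557  0.83  -0.001  0.004] [-0.573 -0.234 -0.77 ] 0.07948591191176956 [ 0.6    0.265 -0.14   0.002 -1.158 -0.989]
254 71
164 1
```

View pics/w3c.png

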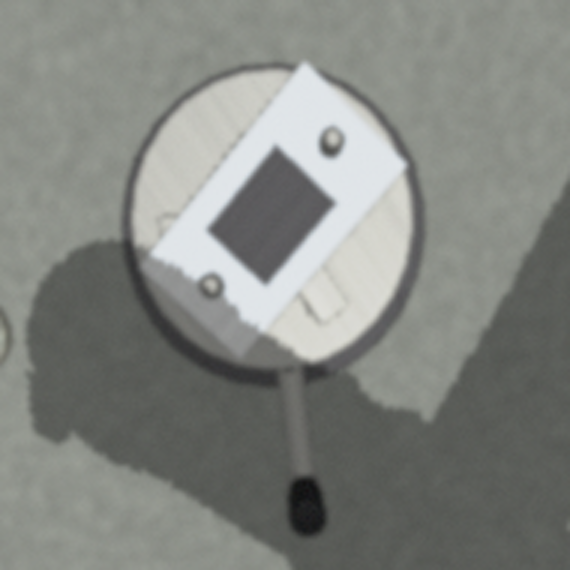

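The lower half's corners in the crop are about (306,62), (408,163), (242,358) and (142,258). The dowels are at (331,137) and (210,284), and the knob top is at (309,518).

```bash
python3 - <<'E'
from h import *
z=np.load('w3.npz'); s=dict(position=z['p'],ee_rot=z['q']); w=cam('wrist',s)
f=lambda a:np.array(a)/3+[164,1]
C=onplane(w,f([(306,62),(408,163),(242,358),(143,257)]),82); print(C.mean(0),[np.linalg.norm(C[i]-C[(i+1)%4]) for i in range(4)])
e=C[1]-C[2]; e2=C[0]-C[3];print('yaw',np.degrees([np.arctan2(e[1],e[0]),np.arctan2(e2[1],e2[0])]))
D=onplane(w,f([(332,134),(209,290)]),94);print('dowel tops',D,D.mean(0),np.linalg.norm(D[0]-D[1]),np.degrees(np.arctan2(*(D[0]-D[1])[1::-1])))
K=onplane(w,f((309,519)),80)[0];d=K[:2]-[498.4,78];print('knob',K,np.hypot(*d),132.6-np.degrees(np.arctan2(d[1],d[0])))
# tool motion to look at upper: TCP at (476-60.., ) camera over upper
s=arm.read_state(); Rm=R.from_quat(s['ee_rot']).as_matrix()
print('tool x yaw',np.degrees(np.arctan2(Rm[1,0],Rm[0,0])),totool([430,-180,220],s))
t=cv2.imread('pics/top0.png'); hsv=cv2.cvtColor(t,cv2.COLOR_BGR2HSV)
m=cv2.inRange(hsv,(0,0,150),(180,60,255)); m[:140]=0;m[230:]=0;m[:,:300]=0;m[:,345:]=0
n,l,st,ce=cv2.connectedComponentsWithStats(m)
for i in range(1,n):
    if st[i,4]>8:
        r=cv2.minAreaRect(np.argwhere(l==i)[:,::-1].astype(np.float32)); print(st[i],r); print(onplane(cam('top'),cv2.boxPoints(r),18)[:,:2], onplane(cam('top'),r[0],18))
E
```

```text
[497.644  78.693  82.   ] [np.float64(42.69303856389795), np.float64(79.20728742847557), np.float64(44.65786365358146), np.float64(76.19336719476921)]
yaw [-153.752 -155.162]
dowel tops [[473.353  65.927  94.   ]
 [524.859  92.65   94.   ]] [499.106  79.289  94.   ] 58.02625069482708 -152.57862325302258
knob [523.881 175.915  80.   ] 101.17593687436124 57.18709405110647
tool x yaw -112.28018842772516 [[364.152 -37.173 -16.511]]
[322 153  11  14  46] ((327.3524475097656, 159.37705993652344), (3.5850327014923096, 14.468169212341309), 39.80556869506836)
[[ 603.761 -210.732]
 [ 644.409 -243.646]
 [ 636.37  -253.298]
 [ 595.784 -220.364]] [[ 620.035 -231.976   18.   ]]
[327 156  13  16  74] ((332.4878234863281, 163.3902587890625), (6.871645927429199, 14.992681503295898), 38.65980529785156)
[[ 592.243 -223.937]
 [ 634.94  -257.263]
 [ 619.953 -276.031]
 [ 577.378 -242.661]] [[ 606.075 -249.941   18.   ]]
[312 188  19  25 197] ((321.1380920410156, 200.1407470703125), (22.627002716064453, 11.546503067016602), 68.74949645996094)
[[ 504.281 -176.505]
 [ 519.776 -214.034]
 [ 446.775 -242.015]
 [ 431.53  -204.691]] [[ 475.456 -209.342   18.   ]]
```

```bash
python3 - <<'E'
from h import *
z=np.load('w3.npz'); s=dict(position=z['p'],ee_rot=z['q']); w=cam('wrist',s)
im=cv2.imread('pics/w3.png'); g=cv2.cvtColor(im,cv2.COLOR_BGR2GRAY)
m=(g<40).astype('uint8'); m[200:]=0
n,l,st,ce=cv2.connectedComponentsWithStats(m)
for i in range(1,n):
    if st[i,4]>60: print(st[i],ce[i])
for a in (1.0,1.03,1.06,1.09):
    t=np.radians(132.6)-a; d=np.array([np.cos(t),np.sin(t)])
    print(a,proj(w,[[*(np.array([498.4,78])+100*d),h] for h in(80,31)]).round(1).tolist(),proj(w,[*(np.array([498.4,78])+70*d),25]).round(1))
print('bar', np.array([(290,372),(301,470)])/3+[164,1])
E
```

```text
[261 161  11  18 165] [265.691 169.503]
1.0 [[266.7, 172.9], [265.5, 163.6]] [[262.3 138.3]]
1.03 [[263.9, 173.3], [263.0, 163.9]] [[260.6 138.5]]
1.06 [[261.0, 173.5], [260.6, 164.1]] [[258.8 138.6]]
1.09 [[258.2, 173.7], [258.1, 164.2]] [[257.1 138.7]]
bar [[260.667 125.   ]
 [264.333 157.667]]
```

The sleeve reads about 1.005 after springing back from the 13 N push, and the lower half is centred at about (498.5, 78.7) with its long axis at 26°. I'm going over the matching upper half.

Call:
{"method": "step_arm", "body": {
  "motion": [
    {"slide": [47, -11, 0], "dr": [0, 0, 0.7], "jaw": 60},
    {"slide": [94, -22, 0], "dr": [0, 0, 1.4], "jaw": 50},
    {"slide": [141, -33, 0], "dr": [0, 0, 2.2], "jaw": 50},
    {"slide": [188, -44, 0], "dr": [0, 0, 2.9], "jaw": 50},
    {"slide": [235, -55, 0], "dr": [0, 0, 3.6], "jaw": 50},
    {"slide": [282, -67, 0], "dr": [0, 0, 4.4], "jaw": 50},
    {"slide": [329, -78, 0], "dr": [0, 0, 5.1], "jaw": 50},
    {"slide": [373, -89, 0], "dr": [0, 0, 5.85], "jaw": 50}
  ]
}}

```text
clock: 10.3
position: [472.5, -209.5, 201.3]
ee_rot: [-0.18, 0.984, 0.0, -0.001]
contact_force: [1.1, -0.3, 0.0]
gripper_width: 50.1
grasp_force: 0.0
```

Call:
{"method": "step_arm", "body": {
  "motion": [
    {"slide": [0, 0, 0], "dr": [0, 0, 0], "jaw": 50},
    {"slide": [0, 0, 0], "dr": [0, 0, 0], "jaw": 50},
    {"slide": [0, 0, 0], "dr": [0, 0, 0], "jaw": 50},
    {"slide": [0, 0, 0], "dr": [0, 0, 0], "jaw": 50},
    {"slide": [0, 0, 0], "dr": [0, 0, 0], "jaw": 50},
    {"slide": [0, 0, 0], "dr": [0, 0, 0], "jaw": 50},
    {"slide": [0, 0, 0], "dr": [0, 0, 0], "jaw": 50},
    {"slide": [0, 0, 0], "dr": [0, 0, 0], "jaw": 50}
  ]
}}

```text
clock: 11.3
position: [473.8, -207.5, 202.8]
ee_rot: [-0.182, 0.983, -0.0, 0.0]
contact_force: [0.4, -0.5, 0.2]
gripper_width: 50.0
grasp_force: 0.0
```

```bash
python3 - <<'E'
from h import *
s=arm.read_state(); print(s['position'],s['ee_rot'],s['contact_force'],abs(s['joint_vel']).max(),s['joints'])
im=optics.get_image('wrist'); cv2.imwrite('pics/w4.png',im)
np.savez('w4.npz',p=s['position'],q=s['ee_rot'])
w=cam('wrist',s); u,v=proj(w,[475.5,-209,18])[0].astype(int); print(u,v)
x0=max(u-90,0); y0=max(v-90,0); print(x0,y0)
cv2.imwrite('pics/w4c.png',cv2.resize(im[y0:y0+180,x0:x0+180],None,fx=3,fy=3,interpolation=cv2.INTER_CUBIC))
E
```

```text
[ 473.816 -207.464  202.831] [-0.182  0.983 -0.     0.   ] [ 0.399 -0.531  0.191] 0.002798284052924493 [-0.099  0.196 -0.242  0.    -1.133 -1.106]
253 165
163 75
```

View pics/w4c.png

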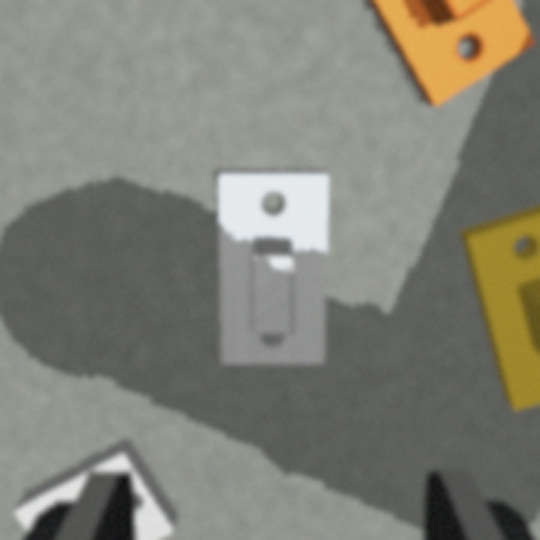

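The crop shows the grey upper half with plate corners at about (218,172), (329,173), (326,365) and (220,365), and the handle top at x 250–294. It is well aligned with the tool.

```bash
python3 - <<'E'
from h import *
z=np.load('w4.npz'); s=dict(position=z['p'],ee_rot=z['q']); w=cam('wrist',s)
f=lambda a:np.array(a)/3+[163,75]
C=onplane(w,f([(218,172),(329,173),(326,365),(220,365)]),18); print(C.mean(0),[np.linalg.norm(C[i]-C[(i+1)%4]) for i in range(4)])
e=C[0]-C[3]; e2=C[1]-C[2];print('yaw',np.degrees([np.arctan2(e[1],e[0]),np.arctan2(e2[1],e2[0])]))
H=onplane(w,f([(250,254),(294,254),(294,335),(250,335)]),62);print('handle',H.mean(0),[np.linalg.norm(H[i]-H[(i+1)%4]) for i in range(4)])
D=onplane(w,f([(273,203),(272,340)]),18);print('holes',D.mean(0),np.linalg.norm(D[0]-D[1]))
Rm=R.from_quat(s['ee_rot']).as_matrix(); print('tool yaw',np.degrees(np.arctan2(Rm[1,0],Rm[0,0])))
print(totool(C.mean(0)),totool(H.mean(0)))
E
```

```text
[ 475.555 -208.671   18.   ] [np.float64(44.659069649100694), np.float64(81.02315935238333), np.float64(45.38806752343765), np.float64(81.42666955302703)]
yaw [-159.536 -159.022]
handle [ 475.342 -208.968   62.   ] [np.float64(15.96539624401412), np.float64(30.51811566917728), np.float64(16.393007800682458), np.float64(30.519614574420853)]
holes [ 476.17  -208.773   18.   ] 57.88347387256985
tool yaw -159.02435789497417
[[ -1.217  -1.731 184.828]] [[ -0.912  -1.934 140.828]]
```

Call:
{"method": "step_arm", "body": {
  "motion": [
    {"slide": [-1.1, -1.8, 50], "dr": [0, 0, 0], "jaw": 50},
    {"slide": [-1.1, -1.8, 100], "dr": [0, 0, 0], "jaw": 50},
    {"slide": [-1.1, -1.8, 150], "dr": [0, 0, 0], "jaw": 50},
    {"slide": [-1.1, -1.8, 178], "dr": [0, 0, 0], "jaw": 50},
    {"slide": [-1.1, -1.8, 178], "dr": [0, 0, 0], "jaw": 50},
    {"slide": [-1.1, -1.8, 178], "dr": [0, 0, 0], "jaw": 30},
    {"slide": [-1.1, -1.8, 178], "dr": [0, 0, 0], "jaw": 10},
    {"slide": [-1.1, -1.8, 178], "dr": [0, 0, 0], "jaw": 5}
  ]
}}

```text
clock: 12.35
position: [477.1, -209.0, 26.8]
ee_rot: [-0.182, 0.983, -0.001, 0.002]
contact_force: [-0.1, 1.4, 5.4]
gripper_width: 4.7
grasp_force: 3.0
```

Call:
{"method": "step_arm", "body": {
  "motion": [
    {"slide": [0, 0, 0], "dr": [0, 0, 0], "jaw": 5},
    {"slide": [0, 0, 0], "dr": [0, 0, 0], "jaw": 5},
    {"slide": [0, 0, -10], "dr": [0, 0, 0], "jaw": 5},
    {"slide": [0, 0, -40], "dr": [0, 0, 0], "jaw": 5},
    {"slide": [0, 0, -80], "dr": [0, 0, 0], "jaw": 5},
    {"slide": [0, 0, -120], "dr": [0, 0, 0], "jaw": 5},
    {"slide": [0, 0, -150], "dr": [0, 0, 0], "jaw": 5},
    {"slide": [0, 0, -150], "dr": [0, 0, 0], "jaw": 5}
  ]
}}

```text
clock: 13.35
position: [477.0, -209.1, 178.2]
ee_rot: [-0.182, 0.983, -0.001, 0.003]
contact_force: [-0.0, 0.7, -0.9]
gripper_width: 5.2
grasp_force: 0.0
```

```bash
python3 - <<'E'
from h import *
s=arm.read_state(); print(s['position'],s['contact_force'],s['gripper_width'],s['grasp_force'])
P=np.array([498.5,78.7,176]); print(totool(P,s))
Rm=R.from_quat(s['ee_rot']).as_matrix(); print('tool yaw',np.degrees(np.arctan2(Rm[1,0],Rm[0,0])))
im=optics.get_image('wrist'); cv2.imwrite('pics/w5.png',im)
E
```

```text
[ 477.001 -209.088  178.198] [-0.016  0.683 -0.902] 5.1895802198733865 0.0
[[-123.12   261.01     2.026]]
tool yaw -159.01526720612932
```

The fingers closed to 5 mm, so the grasp missed. I need to look.

View pics/w5.png

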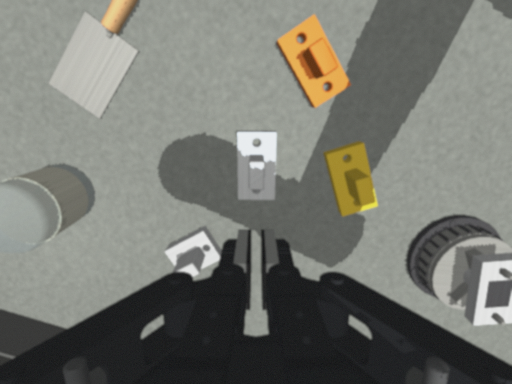

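That's nine pictures viewed. The plate spans about (237,131)–(277,200), so the upper half is still there. The shut fingertips appear at row ~232, where the stated TCP would put them at row ~202. The opening scale in the first wrist picture puts the tips about 35 mm shorter too, and the earlier descent met 5 N with the tips right at the handle top. I'll check this against the side camera numerically.

```bash
python3 - <<'E'
from h import *
s=arm.read_state(); w=cam('wrist',s)
print(s['position'],s['ee_rot'])
C=onplane(w,[(237,131),(277,131),(276,200),(237,200)],18);print('upper',C.mean(0),totool(C.mean(0),s))
im=optics.get_image('side'); ref=cv2.imread('pics/side0.png')
sd=cam('side'); p=s['position']
for dz in (0,20,35,50,92): print(dz,proj(sd,p+[0,0,dz]).round(1))
d=cv2.absdiff(im,ref).max(2); u,v=proj(sd,p)[0].astype(int)
g=cv2.cvtColor(im,cv2.COLOR_BGR2GRAY)
print(g[v-34:v+8:2,u-10:u+12:2])
cv2.imwrite('pics/s5.png',cv2.resize(im[v-60:v+60,u-70:u+70],None,fx=4,fy=4,interpolation=cv2.INTER_CUBIC)); print(u,v)
E
```

```text
[ 475.732 -208.665  176.157] [-0.182  0.983 -0.     0.001]
upper [ 472.858 -208.331   18.   ] [[  3.005   1.489 158.148]]
0 [[266.5 214.1]]
20 [[266.7 208.2]]
35 [[266.8 203.7]]
50 [[266.8 199.1]]
92 [[267.1 185.8]]
[[ 39  32  38  33  34  33  33  33  28  52  67]
 [ 61  30  36  32  37  36  30  34  36  51  60]
 [171  28  31  42  30  37  36  30  50  61  39]
 [119  54  33  30  37  31  31  36  42  35  33]
 [ 87  89  47  41  35  35  39  71  31  34  29]
 [143 247 123  26  34  29  35  43  34  37  29]
 [204 148 113  99  41  37  31  38  39  32  25]
 [120 124 112  78  42  27  35  31  38  51  98]
 [112 138 115  67  83  73  37  25 123 163 165]
 [108 124 110  66  84  74  27  25 126 163 165]
 [110 115 178  73  82  75  37  32 126 165 159]
 [189 196 196  73  87  69  33  30  96 165 163]
 [117 113 114  94  84  73  33  70  89 149 168]
 [ 88 117  88  92  86  95  79  68  84 148 163]
 [ 79  96  78  89  79  69  71  89  70 164 163]
 [ 78  98  80  89  66  56  74  49 122 166 160]
 [ 80  72  77  86  82  57  48  90 159 158 156]
 [ 50  55  51  45  52  84 159 168 160 161 158]
 [160 160 153 156 161 162 158 162 158 157 162]
 [157 157 152 158 159 156 158 157 162 159 160]
 [160 161 161 159 156 157 160 157 157 160 162]]
266 214
```

Call:
{"method": "step_arm", "body": {
  "motion": [
    {"slide": [0, 0, 0], "dr": [0, 0, 0], "jaw": 50},
    {"slide": [0, 0, 0], "dr": [0, 0, 0], "jaw": 50},
    {"slide": [0, 0, 40], "dr": [0, 0, 0], "jaw": 50},
    {"slide": [0, 0, 80], "dr": [0, 0, 0], "jaw": 50},
    {"slide": [0, 0, 120], "dr": [0, 0, 0], "jaw": 50},
    {"slide": [0, 0, 150], "dr": [0, 0, 0], "jaw": 50},
    {"slide": [0, 0, 158], "dr": [0, 0, 0], "jaw": 50},
    {"slide": [0, 0, 158], "dr": [0, 0, 0], "jaw": 50}
  ]
}}

```text
clock: 14.45
position: [475.6, -208.9, 16.7]
ee_rot: [-0.182, 0.983, -0.0, -0.0]
contact_force: [1.1, 0.1, -0.2]
gripper_width: 49.7
grasp_force: 0.0
```

The side camera agrees: the fingers end at about row 203, which is about 35 mm above the reported TCP. I'm continuing down with care.

Call:
{"method": "step_arm", "body": {
  "motion": [
    {"slide": [0, 0, 5], "dr": [0, 0, 0], "jaw": 50},
    {"slide": [0, 0, 10], "dr": [0, 0, 0], "jaw": 50},
    {"slide": [0, 0, 14], "dr": [0, 0, 0], "jaw": 50},
    {"slide": [0, 0, 18], "dr": [0, 0, 0], "jaw": 50},
    {"slide": [0, 0, 21], "dr": [0, 0, 0], "jaw": 50},
    {"slide": [0, 0, 24], "dr": [0, 0, 0], "jaw": 50},
    {"slide": [0, 0, 24], "dr": [0, 0, 0], "jaw": 50},
    {"slide": [0, 0, 24], "dr": [0, 0, 0], "jaw": 50}
  ]
}}

```text
clock: 15.45
position: [475.6, -208.8, -7.1]
ee_rot: [-0.182, 0.983, -0.0, 0.0]
contact_force: [-0.0, -0.3, -0.0]
gripper_width: 50.1
grasp_force: 0.0
```

No contact at −7, so the offset is confirmed. It also means the earlier lever push only used the knob's very top, and the sleeve read just ~1.0. Before lifting anything I'll go back and tighten with proper finger depth.

Call:
{"method": "step_arm", "body": {
  "motion": [
    {"slide": [0, 0, -50], "dr": [0, 0, 0], "jaw": 50},
    {"slide": [0, 0, -100], "dr": [0, 0, 0], "jaw": 50},
    {"slide": [-10, 20, -150], "dr": [0, 0, -0.5], "jaw": 50},
    {"slide": [-35, 65, -160], "dr": [0, 0, -1.5], "jaw": 50},
    {"slide": [-60, 112, -160], "dr": [0, 0, -2.5], "jaw": 50},
    {"slide": [-85, 158, -160], "dr": [0, 0, -3.5], "jaw": 50},
    {"slide": [-110, 205, -160], "dr": [0, 0, -4.5], "jaw": 50},
    {"slide": [-130, 245, -160], "dr": [0, 0, -5.5], "jaw": 50}
  ]
}}

```text
clock: 16.45
position: [509.2, 68.5, 153.1]
ee_rot: [-0.539, 0.842, -0.0, 0.0]
contact_force: [0.4, -0.0, -0.6]
gripper_width: 50.2
grasp_force: 0.0
```

```bash
python3 - <<'E'
from h import *
s=arm.read_state(); print(s['position'])
Rm=R.from_quat(s['ee_rot']).as_matrix(); y=np.degrees(np.arctan2(Rm[1,0],Rm[0,0])); print('yaw',y,'turn',(y+105)/8)
print(totool([524.3,174.6,150],s))
E
```

```text
[509.201  68.535 153.141]
yaw -114.71527617723967 turn -1.2144095221549591
[[-102.66    30.632    3.188]]
```

Call:
{"method": "step_arm", "body": {
  "motion": [
    {"slide": [-35, 10, 2], "dr": [0, 0, -0.4], "jaw": 50},
    {"slide": [-70, 20, 2], "dr": [0, 0, -0.8], "jaw": 50},
    {"slide": [-103, 30, 2], "dr": [0, 0, -1.2], "jaw": 50},
    {"slide": [-103, 30, 2], "dr": [0, 0, -1.2], "jaw": 50},
    {"slide": [-103, 30, 2], "dr": [0, 0, -1.2], "jaw": 50},
    {"slide": [-103, 30, 2], "dr": [0, 0, -1.2], "jaw": 50},
    {"slide": [-103, 30, 2], "dr": [0, 0, -1.2], "jaw": 50},
    {"slide": [-103, 30, 2], "dr": [0, 0, -1.2], "jaw": 50}
  ]
}}

```text
clock: 17.45
position: [525.6, 172.1, 150.9]
ee_rot: [-0.605, 0.796, 0.0, 0.0]
contact_force: [-1.0, 0.3, -0.2]
gripper_width: 50.0
grasp_force: 0.0
```

```bash
python3 - <<'E'
from h import *
s=arm.read_state(); print(s['position'],s['ee_rot'])
im=optics.get_image('wrist'); cv2.imwrite('pics/w6.png',im); w=cam('wrist',s)
m=(cv2.cvtColor(im,cv2.COLOR_BGR2GRAY)<40).astype('uint8')
n,l,st,ce=cv2.connectedComponentsWithStats(m)
for i in range(1,n):
    if st[i,4]>60: print(st[i],ce[i])
for a in (.95,1.0,1.05,1.1):
    t=np.radians(132.6)-a; d=np.array([np.cos(t),np.sin(t)])
    print(a,proj(w,[[*(np.array([498.4,78])+100*d),h] for h in(80,31)]).round(1).tolist(),totool([*(np.array([498.4,78])+100*d),5],s).round(1))
E
```

```text
[525.585 172.081 150.948] [-0.605  0.796  0.     0.   ]
[250 175  14  24 261] [256.402 186.548]
[    0   233   512   151 37198] [255.851 335.441]
0.95 [[263.0, 191.6], [261.8, 178.0]] [[ -1.8   7.5 145.9]]
1.0 [[257.3, 191.8], [257.0, 178.2]] [[ -2.    2.5 145.9]]
1.05 [[251.6, 191.7], [252.2, 178.2]] [[ -2.   -2.5 145.9]]
1.1 [[245.9, 191.4], [247.3, 177.9]] [[ -1.7  -7.5 145.9]]
```

Call:
{"method": "step_arm", "body": {
  "motion": [
    {"slide": [-2, 2, 40], "dr": [0, 0, 0], "jaw": 50},
    {"slide": [-2, 2, 80], "dr": [0, 0, 0], "jaw": 50},
    {"slide": [-2, 2, 115], "dr": [0, 0, 0], "jaw": 50},
    {"slide": [-2, 2, 143], "dr": [0, 0, 0], "jaw": 50},
    {"slide": [-2, 2, 143], "dr": [0, 0, 0], "jaw": 40},
    {"slide": [-2, 2, 143], "dr": [0, 0, 0], "jaw": 20},
    {"slide": [-2, 2, 143], "dr": [0, 0, 0], "jaw": 20},
    {"slide": [-2, 2, 143], "dr": [0, 0, 0], "jaw": 20}
  ]
}}

```text
clock: 18.5
position: [524.8, 175.4, 9.0]
ee_rot: [-0.606, 0.796, -0.0, 0.001]
contact_force: [-0.6, 0.2, 0.6]
gripper_width: 20.3
grasp_force: 0.0
```

```bash
python3 arc.py 74 66
```

```text
[524.788 175.434   8.96 ] [-0.622  0.164  0.576] 20.305382786784815 tcp ang 74.84612807657747 100.9444222465022
[ 1.  -3.2  0. ] 0.2
[ 1. -5.  0.] 0.32
[ 1.1 -6.7  0. ] 0.45
[ 1.3 -8.5  0. ] 0.57
[  1.4 -10.2   0. ] 0.7
[  1.6 -11.9   0. ] 0.82
[  1.8 -13.7   0. ] 0.95
[  2.1 -15.4   0. ] 1.07
```

Caged. I'm pushing slowly along the arc.

Call:
{"method": "step_arm", "body": {
  "motion": [
    {"slide": [0.5, -1.2, 0], "dr": [0, 0, 0.1], "jaw": 20},
    {"slide": [0.8, -2.4, 0], "dr": [0, 0, 0.2], "jaw": 20},
    {"slide": [1, -3.6, 0], "dr": [0, 0, 0.25], "jaw": 20},
    {"slide": [1, -4.8, 0], "dr": [0, 0, 0.3], "jaw": 20},
    {"slide": [1, -6, 0], "dr": [0, 0, 0.4], "jaw": 20},
    {"slide": [1.1, -6.5, 0], "dr": [0, 0, 0.45], "jaw": 20},
    {"slide": [1.1, -6.5, 0], "dr": [0, 0, 0.45], "jaw": 20},
    {"slide": [1.1, -6.5, 0], "dr": [0, 0, 0.45], "jaw": 20}
  ]
}}

```text
clock: 19.5
position: [528.9, 172.4, 7.7]
ee_rot: [-0.58, 0.814, 0.0, -0.001]
contact_force: [-3.8, 3.2, 2.7]
gripper_width: 19.7
grasp_force: 2.6
```

Call:
{"method": "step_arm", "body": {
  "motion": [
    {"slide": [0, -1, 0], "dr": [0, 0, 0.05], "jaw": 20},
    {"slide": [0, -2, 0], "dr": [0, 0, 0.1], "jaw": 20},
    {"slide": [0, -3, 0], "dr": [0, 0, 0.2], "jaw": 20},
    {"slide": [0, -4, 0], "dr": [0, 0, 0.25], "jaw": 20},
    {"slide": [0.1, -5, 0], "dr": [0, 0, 0.3], "jaw": 20},
    {"slide": [0.1, -6, 0], "dr": [0, 0, 0.35], "jaw": 20},
    {"slide": [0.1, -6, 0], "dr": [0, 0, 0.35], "jaw": 20},
    {"slide": [0.1, -6, 0], "dr": [0, 0, 0.35], "jaw": 20}
  ]
}}

```text
clock: 20.5
position: [533.1, 170.8, 7.7]
ee_rot: [-0.56, 0.828, 0.001, -0.002]
contact_force: [-9.4, 6.1, 5.7]
gripper_width: 19.9
grasp_force: 5.5
```

```bash
python3 arc.py 69 63|head -1
```

```text
[533.076 170.84    7.672] [-9.391  6.147  5.748] 19.89422960920843 tcp ang 69.5193653659642 99.1038180431667
```

Call:
{"method": "step_arm", "body": {
  "motion": [
    {"slide": [0, -1, 0], "dr": [0, 0, 0.05], "jaw": 20},
    {"slide": [0, -2, 0], "dr": [0, 0, 0.1], "jaw": 20},
    {"slide": [0, -2.5, 0], "dr": [0, 0, 0.15], "jaw": 20},
    {"slide": [0, -2.5, 0], "dr": [0, 0, 0.15], "jaw": 20},
    {"slide": [0, -2.5, 0], "dr": [0, 0, 0.15], "jaw": 20},
    {"slide": [0, -2.5, 0], "dr": [0, 0, 0.15], "jaw": 20},
    {"slide": [0, -2.5, 0], "dr": [0, 0, 0.15], "jaw": 20},
    {"slide": [0, -2.5, 0], "dr": [0, 0, 0.15], "jaw": 20}
  ]
}}

```text
clock: 21.5
position: [534.7, 170.2, 7.7]
ee_rot: [-0.551, 0.834, 0.001, -0.002]
contact_force: [-11.9, 8.0, 6.9]
gripper_width: 20.5
grasp_force: 7.0
```

```bash
python3 - <<'E'
from h import *
s=arm.read_state(); print(s['position'],s['contact_force'])
im=optics.get_image('wrist'); cv2.imwrite('pics/w7.png',im); w=cam('wrist',s)
for a in (1.0,1.05,1.1):
    t=np.radians(132.6)-a; d=np.array([np.cos(t),np.sin(t)])
    print(a,proj(w,[*(np.array([498.4,78])+70*d),25]).round(1))
g=cv2.cvtColor(im,cv2.COLOR_BGR2GRAY); v=int(proj(w,[*(np.array([498.4,78])+70*d),25])[0,1]); print(v,g[v-2,200:320:3])
E
```

```text
[534.722 170.185   7.678] [-11.923   7.995   6.881]
1.0 [[267.4 182.6]]
1.05 [[261.2 183.4]]
1.1 [[255.  183.8]]
183 [101  99 100 100 101  97  96  95  94  95  97  99  97  97  96  97  92 104
 111 115 114 108  93  97  97  96  96 100  98  97  97  94  96  94  96  97
  96  94  96  93]
```

Under load the bar sits at sleeve ~1.08 with about 13.8 N tangential. I'm backing off gently, opening and rising, then checking.

Call:
{"method": "step_arm", "body": {
  "motion": [
    {"slide": [0, 1.5, 0], "dr": [0, 0, 0], "jaw": 20.5},
    {"slide": [0, 3, 0], "dr": [0, 0, 0], "jaw": 21},
    {"slide": [0, 4.5, 0], "dr": [0, 0, 0], "jaw": 30},
    {"slide": [0, 4.5, 0], "dr": [0, 0, 0], "jaw": 40},
    {"slide": [0, 4.5, -10], "dr": [0, 0, 0], "jaw": 50},
    {"slide": [0, 4.5, -60], "dr": [0, 0, 0], "jaw": 50},
    {"slide": [0, 4.5, -110], "dr": [0, 0, 0], "jaw": 50},
    {"slide": [0, 4.5, -150], "dr": [0, 0, 0], "jaw": 50}
  ]
}}

```text
clock: 22.55
position: [534.9, 171.1, 161.1]
ee_rot: [-0.552, 0.834, -0.0, 0.002]
contact_force: [0.5, 0.9, -0.1]
gripper_width: 50.2
grasp_force: 0.0
```

```bash
python3 - <<'E'
from h import *
s=arm.read_state(); print(s['position'],s['ee_rot'],abs(s['joint_vel']).max())
im=optics.get_image('wrist'); cv2.imwrite('pics/w8.png',im); w=cam('wrist',s)
m=(cv2.cvtColor(im,cv2.COLOR_BGR2GRAY)<40).astype('uint8')
n,l,st,ce=cv2.connectedComponentsWithStats(m)
for i in range(1,n):
    if 60<st[i,4]<900: print(st[i],ce[i])
for a in (.95,1.0,1.05,1.1):
    t=np.radians(132.6)-a; d=np.array([np.cos(t),np.sin(t)])
    print(a,proj(w,[[*(np.array([498.4,78])+100*d),h] for h in(80,31)]).round(1).tolist())
Rm=R.from_quat(s['ee_rot']).as_matrix(); y=np.degrees(np.arctan2(Rm[1,0],Rm[0,0])); print('yaw',y,'turn',(y+159.1)/8, totool([475.5,-208.8,155],s))
E
```

```text
[534.86  171.078 161.065] [-0.552  0.834 -0.     0.002] 0.7334034217495919
[260 170  14  22 235] [266.226 180.723]
0.95 [[273.0, 184.4], [270.5, 172.2]]
1.0 [[267.6, 185.3], [265.9, 173.0]]
1.05 [[262.1, 186.0], [261.2, 173.6]]
1.1 [[256.6, 186.3], [256.6, 173.9]]
yaw -113.03757111050314 turn 5.757803611187107 [[372.826 -94.021   5.314]]
```

It springs elastically back to ~1.01, still at or past stem contact and above 0.93. It was squeezed at ~13.8 N. Now back to the upper half.

Call:
{"method": "step_arm", "body": {
  "motion": [
    {"slide": [47, -12, 0], "dr": [0, 0, 0.7], "jaw": 50},
    {"slide": [94, -24, 0], "dr": [0, 0, 1.4], "jaw": 50},
    {"slide": [141, -36, 0], "dr": [0, 0, 2.1], "jaw": 50},
    {"slide": [188, -48, 0], "dr": [0, 0, 2.8], "jaw": 50},
    {"slide": [235, -60, 0], "dr": [0, 0, 3.6], "jaw": 50},
    {"slide": [282, -71, 0], "dr": [0, 0, 4.3], "jaw": 50},
    {"slide": [329, -83, 0], "dr": [0, 0, 5.0], "jaw": 50},
    {"slide": [373, -94, 0], "dr": [0, 0, 5.75], "jaw": 50}
  ]
}}

```text
clock: 23.6
position: [474.5, -210.9, 158.6]
ee_rot: [-0.18, 0.984, -0.0, 0.001]
contact_force: [1.0, 0.3, -0.6]
gripper_width: 49.8
grasp_force: 0.0
```

Call:
{"method": "step_arm", "body": {
  "motion": [
    {"slide": [0, 0, 0], "dr": [0, 0, 0], "jaw": 50},
    {"slide": [0, 0, 0], "dr": [0, 0, 0], "jaw": 50},
    {"slide": [0, 0, 0], "dr": [0, 0, 0], "jaw": 50},
    {"slide": [0, 0, 0], "dr": [0, 0, 0], "jaw": 50},
    {"slide": [0, 0, 0], "dr": [0, 0, 0], "jaw": 50},
    {"slide": [0, 0, 0], "dr": [0, 0, 0], "jaw": 50},
    {"slide": [0, 0, 0], "dr": [0, 0, 0], "jaw": 50},
    {"slide": [0, 0, 0], "dr": [0, 0, 0], "jaw": 50}
  ]
}}

```text
clock: 24.6
position: [474.6, -209.1, 157.8]
ee_rot: [-0.182, 0.983, -0.0, -0.0]
contact_force: [0.5, -0.3, 0.2]
gripper_width: 50.2
grasp_force: 0.0
```

```bash
python3 - <<'E'
from h import *
s=arm.read_state(); print(s['position'],s['ee_rot'])
Rm=R.from_quat(s['ee_rot']).as_matrix(); print('yaw',np.degrees(np.arctan2(Rm[1,0],Rm[0,0])),totool([475.5,-208.8,-7],s))
E
```

```text
[ 474.558 -209.056  157.813] [-0.182  0.983 -0.    -0.   ]
yaw -159.0243937752918 [[ -0.977  -0.092 164.813]]
```

Call:
{"method": "step_arm", "body": {
  "motion": [
    {"slide": [-1, 0, 50], "dr": [0, 0, 0], "jaw": 50},
    {"slide": [-1, 0, 100], "dr": [0, 0, 0], "jaw": 50},
    {"slide": [-1, 0, 140], "dr": [0, 0, 0], "jaw": 50},
    {"slide": [-1, 0, 165], "dr": [0, 0, 0], "jaw": 50},
    {"slide": [-1, 0, 166], "dr": [0, 0, 0], "jaw": 50},
    {"slide": [-1, 0, 166], "dr": [0, 0, 0], "jaw": 20},
    {"slide": [-1, 0, 166], "dr": [0, 0, 0], "jaw": 5},
    {"slide": [-1, 0, 166], "dr": [0, 0, 0], "jaw": 5}
  ]
}}

```text
clock: 25.6
position: [476.7, -208.9, -6.7]
ee_rot: [-0.182, 0.983, -0.001, 0.002]
contact_force: [-0.1, 0.5, 3.8]
gripper_width: 15.2
grasp_force: 60.1
```

Call:
{"method": "step_arm", "body": {
  "motion": [
    {"slide": [0, 0, 0], "dr": [0, 0, 0], "jaw": 5},
    {"slide": [0, 0, 0], "dr": [0, 0, 0], "jaw": 5},
    {"slide": [0, 0, 0], "dr": [0, 0, 0], "jaw": 5},
    {"slide": [0, 0, -5], "dr": [0, 0, 0], "jaw": 5},
    {"slide": [0, 0, -10], "dr": [0, 0, 0], "jaw": 5},
    {"slide": [0, 0, -15], "dr": [0, 0, 0], "jaw": 5},
    {"slide": [0, 0, -20], "dr": [0, 0, 0], "jaw": 5},
    {"slide": [0, 0, -20], "dr": [0, 0, 0], "jaw": 5}
  ]
}}

```text
clock: 26.6
position: [475.8, -208.7, 12.2]
ee_rot: [-0.182, 0.983, -0.0, 0.0]
contact_force: [-1.0, 0.1, -2.7]
gripper_width: 15.1
grasp_force: 59.3
```

Gripped at 59 N and lifted, with about 2.7 N of weight. I'll refine the lower half's pose from the stored pictures using the dark square in its face, and work out the carry.

```bash
python3 - <<'E'
from h import *
z=np.load('w3.npz')
for nm,s in (('w3',dict(position=z['p'],ee_rot=z['q'])),('w6',dict(position=np.array([525.585,172.081,150.948]),ee_rot=np.array([-.605,.796,0,0])))):
    w=cam('wrist',s); im=cv2.imread(f'pics/{nm}.png'); g=cv2.GaussianBlur(cv2.cvtColor(im,cv2.COLOR_BGR2GRAY),(3,3),0)
    u,v=proj(w,[498.4,78.5,82])[0]; print(nm,u,v)
    for th in (110,130):
        m=(g<th).astype('uint8'); n,l=cv2.connectedComponents(m); i=l[int(v),int(u)]
        q=np.argwhere(l==i)[:,::-1].astype(float); P=onplane(w,q,82)[:,:2].astype(np.float32)
        print(len(q),cv2.minAreaRect(P),P.mean(0))
s=arm.read_state(); print(s['position'],s['clock']); Rm=R.from_quat(s['ee_rot']).as_matrix(); y=np.degrees(np.arctan2(Rm[1,0],Rm[0,0])); print(y,(y+153.8)/8,totool([498.5,78.6,150],s),totool([475.8,-208.7,150],s))
E
```

```text
w3 255.02474414603336 73.10957706017813
842 ((499.3568420410156, 77.75422668457031), (30.874074935913086, 22.898212432861328), 25.873199462890625) [499.14   77.588]
914 ((499.3075866699219, 77.78445434570312), (32.077613830566406, 23.993276596069336), 25.964834213256836) [499.119  77.617]
w6 256.69765141879765 70.77233261490731
1277 ((499.430908203125, 77.78086853027344), (31.148542404174805, 22.97947120666504), 25.94912338256836) [499.307  77.581]
1380 ((499.4173278808594, 77.81326293945312), (32.243370056152344, 24.016178131103516), 25.824810028076172) [499.272  77.579]
[ 475.796 -208.732   12.234] 26.6
-159.02575295881908 -0.653219119852384 [[-124.162  260.106 -137.779]] [[  -0.127   -0.033 -137.766]]
```

Call:
{"method": "step_arm", "body": {
  "motion": [
    {"slide": [0, 0, -50], "dr": [0, 0, 0], "jaw": 5},
    {"slide": [0, 0, -100], "dr": [0, 0, 0], "jaw": 5},
    {"slide": [-12, 25, -138], "dr": [0, 0, -0.1], "jaw": 5},
    {"slide": [-34, 71, -138], "dr": [0, 0, -0.2], "jaw": 5},
    {"slide": [-57, 118, -138], "dr": [0, 0, -0.3], "jaw": 5},
    {"slide": [-79, 165, -138], "dr": [0, 0, -0.4], "jaw": 5},
    {"slide": [-102, 212, -138], "dr": [0, 0, -0.5], "jaw": 5},
    {"slide": [-124.4, 259.4, -138], "dr": [0, 0, -0.62], "jaw": 5}
  ]
}}

```text
clock: 27.6
position: [498.4, 79.7, 149.7]
ee_rot: [-0.225, 0.974, 0.0, -0.0]
contact_force: [1.5, -0.5, -1.9]
gripper_width: 15.1
grasp_force: 59.4
```

Call:
{"method": "step_arm", "body": {
  "motion": [
    {"slide": [0, 0, 0], "dr": [0, 0, 0], "jaw": 5},
    {"slide": [0, 0, 0], "dr": [0, 0, 0], "jaw": 5},
    {"slide": [0, 0, 0], "dr": [0, 0, 0], "jaw": 5},
    {"slide": [0, 0, 0], "dr": [0, 0, 0], "jaw": 5},
    {"slide": [0, 0, 0], "dr": [0, 0, 0], "jaw": 5},
    {"slide": [0, 0, 0], "dr": [0, 0, 0], "jaw": 5},
    {"slide": [0, 0, 0], "dr": [0, 0, 0], "jaw": 5},
    {"slide": [0, 0, 0], "dr": [0, 0, 0], "jaw": 5}
  ]
}}

```text
clock: 28.6
position: [498.8, 78.0, 149.8]
ee_rot: [-0.224, 0.975, -0.0, 0.0]
contact_force: [-0.9, -0.1, -1.8]
gripper_width: 14.9
grasp_force: 59.5
```

```bash
python3 - <<'E'
from h import *
for k in range(2):
    s=arm.read_state(); w=cam('wrist',s); im=optics.get_image('wrist'); cv2.imwrite('pics/w9.png',im)
    Rm=R.from_quat(s['ee_rot']).as_matrix(); y=np.degrees(np.arctan2(Rm[1,0],Rm[0,0])); print(s['position'],s['ee_rot'],'yaw',y,totool([499.1,78,99],s),s['gripper_width'],s['contact_force'])
u=proj(w,[*s['position'][:2],s['position'][2]+25])[0]; print(u)
hsv=cv2.cvtColor(im,cv2.COLOR_BGR2HSV)
# held plate: top face at TCP+25 (approx): bright region near u
m=cv2.inRange(hsv,(0,0,170),(180,50,255)); n,l,st,ce=cv2.connectedComponentsWithStats(m)
for i in range(1,n):
    if st[i,4]>300: print(st[i],ce[i])
x=int(u[0]);print(cv2.cvtColor(im,cv2.COLOR_BGR2GRAY)[60:260:6,x-100:x+100:12])
E
```

```text
[498.827  78.047 149.82 ] [-0.224  0.975 -0.     0.   ] yaw -154.06657578281477 [[-0.224 -0.161 50.82 ]] 14.918668262427216 [-0.943 -0.101 -1.81 ]
[498.817  78.089 149.822] [-0.224  0.974  0.     0.   ] yaw -154.0656539483477 [[-0.215 -0.204 50.822]] 15.05305728833012 [ 0.315  0.239 -1.584]
[254.864 238.153]
[229 130  57  12 415] [257.284 136.058]
[218 167  78   7 364] [251.679 169.058]
[476 251  33  32 814] [492.536 266.183]
[   0  301   60   60 1529] [ 21.655 327.706]
[[154 156 159 151 157 154 151 150 150 153 154 149  96  93  99  93  97]
 [149 154 147 147 150 146 154 156 158 146 153 148  99  97  95  97  96]
 [151 150 158 154 148 151 149 157 154 151 152 153  96  95  94  97  99]
 [152 155 157 150 151 149 148 153 157 155 149 154  97  96  96  95  96]
 [151 151 153 155 149 155 159 157 152 156 150 151  96  96  97  97  97]
 [139 151 149 148 158 151 156 154 148 152 150 149  96  95  98  96  98]
 [151 154 155 154 152 154 151 151 152 149 152 151  95  96  98  98  99]
 [153 148 150 151 149 153 150 155 157 150 147 149  96  97  98  97  98]
 [151 149 148 151 153 152 149 146 154 157 155 152  95 102
[... 1089 characters left out ...]
 96  94  96 115 149 151 150 150 151 150 112 108 106 116 111]
 [152 155 150 157 140 157 147 149 150 151 148 150 114 149 149 153 150]
 [153 158 154 152 154 152 147 147 104 104 149 150 111 120 154 152 152]
 [152 155 157 160 151 154 148 148 103 106 149 150 154 193 114 148 148]
 [156 156 154 150 150 156 149 139 104 106 138 150 152 116 132 150 150]
 [154 154 154 154 153 154 136  56 103 104  58 142 150 152  21 153 150]
 [156 155 152 156 157 150  77  71 103 106  60  70 146 149  32  82 154]
 [158 156 155 156 156  32  84  89 103 107  76  84  31 148 131  16 156]
 [156 158 153 110 111  37  86 125 145 144 115  85  37 155 158  47 152]
 [152 153 157 118 152  30  86 115 147 150  93  87  32 153 149  45 149]]
```

```bash
python3 - <<'E'
from h import *
s=arm.read_state(); w=cam('wrist',s); im=cv2.imread('pics/w9.png'); g=cv2.cvtColor(im,cv2.COLOR_BGR2GRAY).astype(int)
Rm=R.from_quat(s['ee_rot']).as_matrix(); T=lambda p:s['position']+Rm@np.array(p,float)
for z in (-22,-25,-28): print(z,'hole',proj(w,T([28,0,z])),'edge corners',proj(w,T([40,-22,z])),proj(w,T([40,22,z])))
sub=g[176:204,238:272]; m=(sub<130); q=np.argwhere(m)+[176,238]; print('hole px',q.mean(0)[::-1],len(q), q.min(0),q.max(0))
print('row profile col 240:',g[156:176,240]); print('cols at row 178',g[178,205:225],g[178,285:310])
E
```

```text
-22 hole [[254.824 189.129]] edge corners [[213.848 167.678]] [[295.751 167.661]]
-25 hole [[254.806 190.674]] edge corners [[213.076 168.862]] [[296.485 168.845]]
-28 hole [[254.787 192.276]] edge corners [[212.275 170.09 ]] [[297.248 170.072]]
hole px [255.559 187.633] 270 [179 246] [196 264]
row profile col 240: [152 153 153 150 139 122 112 109 104 111 150 210 233 232 220 201 180 161
 154 152]
cols at row 178 [ 79 103 115 118 116 116 116 117 119 128 142 151 151 153 153 151 152 153
 156 154] [151 150 151 153 153 154 156 154 154 154 156 151 137 122 117 116 115 116
 115 115 111  95  73  62  69]
```

The held plate sits within about 1 mm of where it was expected. I'm descending to just above the dowels, then slowly onto them.

Call:
{"method": "step_arm", "body": {
  "motion": [
    {"slide": [-0.7, -0.3, 20], "dr": [0, 0, 0], "jaw": 5},
    {"slide": [-0.7, -0.3, 40], "dr": [0, 0, 0], "jaw": 5},
    {"slide": [-0.7, -0.3, 56], "dr": [0, 0, 0], "jaw": 5},
    {"slide": [-0.7, -0.3, 60], "dr": [0, 0, 0], "jaw": 5},
    {"slide": [-0.7, -0.3, 62], "dr": [0, 0, 0], "jaw": 5},
    {"slide": [-0.7, -0.3, 64], "dr": [0, 0, 0], "jaw": 5},
    {"slide": [-0.7, -0.3, 66], "dr": [0, 0, 0], "jaw": 5},
    {"slide": [-0.7, -0.3, 66], "dr": [0, 0, 0], "jaw": 5}
  ]
}}

```text
clock: 29.7
position: [499.6, 78.1, 83.9]
ee_rot: [-0.224, 0.974, 0.0, 0.0]
contact_force: [-0.7, -0.8, -2.3]
gripper_width: 15.6
grasp_force: 59.5
```

Call:
{"method": "step_arm", "body": {
  "motion": [
    {"slide": [0, 0, 1.5], "dr": [0, 0, 0], "jaw": 5},
    {"slide": [0, 0, 3], "dr": [0, 0, 0], "jaw": 5},
    {"slide": [0, 0, 4.5], "dr": [0, 0, 0], "jaw": 5},
    {"slide": [0, 0, 6], "dr": [0, 0, 0], "jaw": 5},
    {"slide": [0, 0, 7], "dr": [0, 0, 0], "jaw": 5},
    {"slide": [0, 0, 8], "dr": [0, 0, 0], "jaw": 5},
    {"slide": [0, 0, 8], "dr": [0, 0, 0], "jaw": 5},
    {"slide": [0, 0, 8], "dr": [0, 0, 0], "jaw": 5}
  ]
}}

```text
clock: 30.7
position: [499.8, 78.2, 75.8]
ee_rot: [-0.224, 0.974, 0.0, 0.0]
contact_force: [0.5, 0.6, -2.0]
gripper_width: 15.2
grasp_force: 59.5
```

Call:
{"method": "step_arm", "body": {
  "motion": [
    {"slide": [0, 0, 0.5], "dr": [0, 0, 0], "jaw": 5},
    {"slide": [0, 0, 1], "dr": [0, 0, 0], "jaw": 5},
    {"slide": [0, 0, 1.5], "dr": [0, 0, 0], "jaw": 5},
    {"slide": [0, 0, 2], "dr": [0, 0, 0], "jaw": 5},
    {"slide": [0, 0, 2.5], "dr": [0, 0, 0], "jaw": 5},
    {"slide": [0, 0, 3], "dr": [0, 0, 0], "jaw": 5},
    {"slide": [0, 0, 3], "dr": [0, 0, 0], "jaw": 5},
    {"slide": [0, 0, 3], "dr": [0, 0, 0], "jaw": 5}
  ]
}}

```text
clock: 31.7
position: [500.0, 78.2, 75.2]
ee_rot: [-0.225, 0.974, -0.0, 0.001]
contact_force: [-4.6, 1.4, 14.0]
gripper_width: 15.4
grasp_force: 62.0
```

Call:
{"method": "step_arm", "body": {
  "motion": [
    {"slide": [0, 0, 0], "dr": [0, 0, 0], "jaw": 5},
    {"slide": [0, 0, 0], "dr": [0, 0, 0], "jaw": 5},
    {"slide": [0, 0, 0], "dr": [0, 0, 0], "jaw": 5},
    {"slide": [0, 0, 0], "dr": [0, 0, 0], "jaw": 5},
    {"slide": [0, 0, 0], "dr": [0, 0, 0], "jaw": 5},
    {"slide": [0, 0, 0], "dr": [0, 0, 0], "jaw": 5},
    {"slide": [0, 0, 0], "dr": [0, 0, 0], "jaw": 5},
    {"slide": [0, 0, 0], "dr": [0, 0, 0], "jaw": 5}
  ]
}}

```text
clock: 32.7
position: [500.0, 78.2, 75.2]
ee_rot: [-0.225, 0.974, -0.0, 0.001]
contact_force: [-4.7, 1.0, 13.5]
gripper_width: 15.2
grasp_force: 62.0
```

```bash
python3 - <<'E'
from h import *
s=arm.read_state(); print(s['position'],s['contact_force'],s['grasp_force'],s['wrist_torque'])
im=optics.get_image('side'); u,v=proj(cam('side'),[499,78,82])[0].astype(int)
cv2.imwrite('pics/s10.png',cv2.resize(im[v-60:v+60,u-75:u+75],None,fx=4,fy=4,interpolation=cv2.INTER_CUBIC))
print(proj(cam('side'),[[499,78,82],[524.5,174.6,80],[517,175,80]]),u,v)
E
```

```text
[500.021  78.235  75.179] [-4.717  0.966 13.461] 61.99756622314453 [ 0.62   1.377 -0.051]
[[257.357 187.503]
 [259.679 174.11 ]
 [257.736 174.22 ]] 257 187
```

View pics/s10.png

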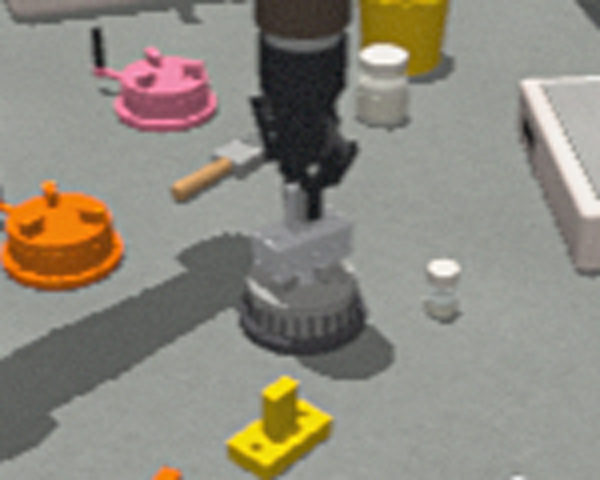

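The two halves show as one closed block in the chuck at about (305,240), with the handle held in the fingers and the vial and decoys undisturbed. The push is a steady ~13.5 N, so I'm handing in.

```bash
python3 -c "
from bench import arm
print(arm.job_done())"
```

```text
the job is handed in; nothing more can be done
None
```

The job is handed in, with the verdict not shown: the chuck was tightened to about 14 N at the knob, though the lever springs back to about 1.01 rad once released, and the upper half sits home on the dowels, still gripped at 62 N and pressed with about 13.5 N.

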